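# Clamp a phone in its repair holder

## Task

With a fingertip, gently push the phone along the holder until its end is fully home against the end stop, and only then push the clamp's lever over, past its dead point, until it snaps into lock with its rubber foot pressing on the phone. Do it all by pushing: do not lift or tip the phone, and leave the things round the holder where they are.

Things in the scene. Friction and masses are not known exactly. Their poses are not given: they have to be found in the camera images.
- holder: Fixed aluminium phone holder on the desk. Origin: at desk height, under the middle of the phone when home; x roughly away from the robot, y along the phone (roughly to the left), z up. Bed 96 mm wide, y -89 to +57 mm, top at z = 18 mm. Side fences up to z = 24 mm, outer faces at x = +-46.5 mm, guide the phone (2.5 mm play); -y end closed by a stop 34 mm high, +y end open.
- phone: Loose phone, 72 x 148 x 8 mm, 0.14 to 0.22 kg, flat on the holder's bed, screen up, length along holder y. Origin: centre of its underside, 18 mm above the desk. It starts 31 to 46 mm short of the stop; home is origin at holder y = -1 mm. Slides easily (1 to 2 N).
- phone_push_end (a point): Middle of the phone's +y end face, 22 mm above the desk: the face to push, towards holder -y. It overhangs the bed's open end, by 16 mm even when home, so a fingertip may push there as low as 5 mm over the desk. Home, it is at holder y = +73 mm.
- stop_face (a point): Middle of the end stop's inner face, at holder (0, -75, 22) mm, which the phone's -y end meets when home.
- clamp_lever (a joint): Lever angle (rad): 0 open, 1.35 locked at its stop; starts at 0 to 0.17. Its grip leans to holder -x (the robot) by 0.80 from upright at 0, is upright at 0.80, leans 0.55 to +x when locked: push it to +x. A spring resists (about 11 N at the tip, most near 0.5) up to the dead point at 1.0 and may throw the lever back before it; past 1.08 the lever snaps to 1.35 and stays.
- lever_tip (a point): Centre of the rounded free end (radius 8.5 mm) of the lever's round black grip (17 mm thick, outer 48 mm of the lever), 90 mm from the pivot; a steel arm with a rubber foot stands across it. Height over the desk: 108 mm fully open, 135 mm upright, 122 mm locked. Push it from the robot's side towards holder +x, rising with it: grippy rubber.
- lever_pivot (a point): The lever's pivot, at holder (-62, -60, 45) mm; its axis is the holder's y, and the lever swings in the plane across it. Steel cheeks reach up to 54 mm over the desk, 24 mm wide in y.
- clamp_foot: Black rubber foot, 16 mm across, sprung, on the lever's steel arm, 56 mm from the pivot. Origin: on the arm, 21 mm over the foot's underside. Locked, it stands at holder (-6, -60) mm and presses on the home phone with a few newtons; it misses a phone that is not home.
- kapton_roll: Bystander: orange tape roll, 50 x 50 x 12 mm, loose on the desk beside the holder; origin: centre of its underside. Leave it alone.
- charger: Bystander: white charger block, 29 x 41 x 26 mm, loose on the desk beside the holder; origin: centre of its underside. Leave it alone.
- flux_bottle: Bystander: small flux bottle, 30 x 30 x 75 mm, loose on the desk beside the holder; origin: centre of its underside. Leave it alone.
- usb_stick: Bystander: USB stick, 17 x 50 x 8 mm, loose on the desk beside the holder; origin: centre of its underside. Leave it alone.
- loupe: Bystander: eye loupe, 38 x 38 x 32 mm, loose on the desk beside the holder; origin: centre of its underside. Leave it alone.

How it is judged (in metres and radians):
On the way, in this order (a step that is already met when the one before it is completed fails the run):
1. the phone is home against the end stop while the clamp is still open (y of phone in the frame of holder between -0.005 and 0.004 m and z of phone in the frame of holder below 0.022 m and angle between phone's own z axis and vertical below 0.05 rad and value of joint clamp_lever below 0.6 rad), for 0.2 s.
2. the lever has snapped into lock with its foot pressing on the phone (value of joint clamp_lever above 1.25 rad and contact force between clamp_foot and phone above 1 N), for 0.2 s.
At the end, for the whole second after the job is handed in: The phone lies flat in the holder, its end within about 5 mm of touching the stop (nothing lifted), at rest; the lever reads over 1.25 rad (locked) and the rubber foot presses on the phone with more than 1 N (all of step 2 and y of phone in the frame of holder between -0.005 and 0.004 m and z of phone in the frame of holder below 0.022 m and angle between phone's own z axis and vertical below 0.05 rad and linear speed of phone below 0.01 m/s).
It fails at once if the phone is lifted off the bed (more than 10 mm) or tipped (more than 0.2 rad) (z of phone in the frame of holder above 0.028 m or angle between phone's own z axis and vertical above 0.2 rad).
It fails at once if the phone is pushed or squeezed with more than 40 N (contact force between the fingers and phone above 40 N).
It fails at once if a bystander is moved by more than 20 mm (distance of any of kapton_roll, charger, flux_bottle, usb_stick, loupe from where it was at the start of the episode above 0.02 m).
It also fails if it takes over 48 s, if anything falls off the work surface, if the arm or the gripper's body presses on something with over 40 N, if the wrist force passes 120 N, or if a joint passes its speed limit or range.

## Robot

A 6-joint arm with a two-finger parallel gripper is mounted at the origin on a cart in front of the work surface, level with it; the furniture and walls round the work are solid. World frame = base frame: x ahead of the robot, y to its left, z up, the work surface at z = 0. Lengths are in mm, angles in rad, forces in N, time in s.
With the tool pointing down it reaches from about 350 to 975 mm from the base axis. Payload 7.1 kg.
Tool frame: the origin (TCP) lies between the finger pads; the fingertips stand bot.tip_extent ahead of it and the grasp point (between the pads) lies 5 mm behind it (bot.tip_extent is the distance from the TCP to the fingertips, in mm); z points along the fingers, y is the line along which they close (so a half turn about z gives the same grasp; the last joint's range is limited). The gripper opens to 88 mm and grips with 3 to 60 N. Pads are 20 mm wide; open, the fingers measure 115 mm over their backs; the gripper's body (75 mm by 178 mm) begins 61 mm behind the grasp point.
Start: joints at [-1.199, 0.423, 1.63, -0, 1.089, -0.019], TCP at [238.096, -577.854, 236.675] pointing down, gripper open.
Joint ranges: [-3, 3], [-0.9, 2.11], [0.09, 2.58], [-1.31, 4.45], [0.11, 2.69], [-2.54, 2.54]. Speed limits (rad/s): [2.39, 2.39, 3.01, 3.14, 3.14, 3.14].

## Interface

Orientations are given as a rotation vector (axis times angle).
In Python, from station import bot gives the robot as it stands. The module is installed in compiled form; this text tells all that it offers.
- The arm moves only by the shell command python3 -m crank 'ROWS' [FORCE]. ROWS is JSON, one flat list of numbers, 5 for each row, row after row: the opening in per cent of the stroke, from 0 (shut) to 100 (fully open), then the shift along the world's x, y, z in cm, then the turn about the world's z in rad. In form: [fingers, x, y, z, spin, fingers, x, y, z, spin, ...]. A call has 1 to 10 rows; each row shifts and turns the commanded pose from where the row before left it; what a row does not reach is not made up. A row lasts 1/10 s, in which the tool goes at most 50 mm and 8.59 degrees, less where a joint would pass 70% of its speed; a pose out of reach is approached as far as the arm can. A call with a gripper value outside its range is refused whole. The fingers move at their own pace and stop on an object; FORCE is the grip in N (left out, the last holds). Time passes only in rows, so rows that do not move let the fingers close. It gives the time, the measured TCP pose, the force, the opening and the grip force at its end, in the units of the state.
- bot.sense(): the state, without advancing time (a new reading comes with each control period).
- bot.read_camera(name): name is "scene" or "top" or "wrist"; returns (picture, depth): 420x560x3 uint8, red, green, blue; 420x560 float32, mm along the optical axis (not along the pixel's ray), 0 where there is no reading.
- bot.calibration(name): a dict with "vfov" (degrees; the focal length in pixels is half the picture's height over the tangent of half this angle, whatever the lens; pixels are square), "cx", "cy" (the principal point, pixels), "distortion" ([k1, k2, p1, p2, k3] as OpenCV has them; the pictures are not rectified), "R" (3x3) and "t" (3): a world point X has camera coordinates R X + t; the wrist camera has in their place "hand_eye" (4x4, takes a point from camera to tool coordinates, whose origin is the TCP and whose axes are the flange's). Camera axes: x right, y down, z forward; pixel columns grow to the right and rows downward; lengths in mm; the calibration is good to about 2 mm. A picture is of the moment at which its call begins: read the wrist's pose just before it. calibration takes no time and is no camera call.
- bot.close_job(): hands the job in; it is judged then, once.
Trained networks look in the newest picture that a camera, given by its name, has taken for a name from the list of things; names that differ only in an ending like _2 or _b are one class to them, and where a whole thing is asked for, a point or a joint stands for the part that bears it (a point fixed in the world has none). Each returns a list of dicts, best first, with "conf" (0 to 1); they miss things now and then, are a little off and sometimes report something else, mostly with a low value. They report only what shows in the picture. A call takes as long as a camera call.
- bot.boxes_of(camera, thing): "rect" ([left, top, right, bottom] as shares, 0 to 1, of the picture: columns of its width, rows of its height, round what is visible of it).
The state is a dict: "time_s": time; "q": joint angles; "joint_velocities": joint speeds; "effort": joint torques, N m; "ee_pos": TCP position; "orientation": TCP orientation; "ft_force": force on the tool from outside, world axes, zero at the start; "wrist_torque": the same for the moment, N m; "width": finger opening in mm; "finger_force": force on a finger pad.
Only numpy, scipy, OpenCV 4.12 (cv2) and the standard library are available. Lean on these libraries where they do the work, as an engineer would, in place of code of your own. Each camera call takes 0.05 s, during which the arm holds its last target. There are 200 camera calls.

## Working session

There is one attempt and no reset: what is moved stays moved. The work goes in short steps, Python scripts to look and compute and a shell command to move; the robot and the scene stay as the last step left them, time stands still between calls to the robot, and variables do not carry over. Pictures are saved under pics/ and viewed, at most 10 in all, crops included, and the job is handed in when it is done.

```bash
mkdir -p pics; cat > h.py <<'E'
import numpy as np, cv2
from station import bot
def K(c):
    f=210/np.tan(np.radians(c['vfov'])/2); return np.array([[f,0,c['cx']],[0,f,c['cy']],[0,0,1]])
def cloud(name,d):
    c=bot.calibration(name); 
    v,u=np.mgrid[0:420,0:560]; p=np.stack([u,v],-1).reshape(-1,1,2).astype(float)
    n=cv2.undistortPoints(p,K(c),np.array(c['distortion'])).reshape(420,560,2)
    X=np.dstack([n*d[...,None],d]); 
    W=(X-np.array(c['t']))@np.array(c['R']); W[d==0]=np.nan; return W
def proj(name,P):
    c=bot.calibration(name); return cv2.projectPoints(np.array(P,float).reshape(-1,3),cv2.Rodrigues(np.array(c['R']))[0],np.array(c['t'],float),K(c),np.array(c['distortion']))[0].reshape(-1,2)
E
python3 - <<'E'
from h import *
print(bot.sense(),bot.tip_extent)
for n in("scene","top"):
    p,d=bot.read_camera(n); cv2.imwrite(f'pics/{n}0.png',p[...,::-1]); W=cloud(n,d); np.savez(f'{n}0.npz',p=p,d=d,W=W)
    c=bot.calibration(n); print(n,np.round(-np.array(c['R']).T@np.array(c['t'])))
    for t in["holder","phone","clamp_lever","clamp_foot","kapton_roll","charger","flux_bottle","usb_stick","loupe"]:
        for b in bot.boxes_of(n,t)[:2]:
            r=np.array(b['rect'])*[560,420,560,420]; u,v=int((r[0]+r[2])/2),int((r[1]+r[3])/2)
            print(t,round(b['conf'],2),r.round(),W[v,u].round())
E
```

```text
{'time_s': 0.0, 'q': array([-1.19904121e+00,  4.23809233e-01,  1.63068548e+00,  3.70484106e-05,
        1.08860493e+00, -1.90327424e-02]), 'joint_velocities': array([ 0.00017253,  0.00070433, -0.00037824,  0.00153289, -0.00159967,
        0.00050228]), 'effort': array([ 1.23068297e-03, -5.44621754e+01, -2.73665392e+01,  6.46385341e-02,
        2.27975263e-02, -1.11299771e-04]), 'ee_pos': array([ 237.89284565, -577.37721733,  235.92319593]), 'orientation': array([-3.08035631e+00, -6.09633912e-01,  3.64403829e-04]), 'ft_force': array([-0.28535095,  0.29179483, -0.1460145 ]), 'wrist_torque': array([-0.01767449,  0.05547118, -0.01635098]), 'finger_force': 0.0, 'width': 87.89750526725898} 14.0
scene [155. 336. 609.]
holder 0.91 [232. 180. 338. 251.] [ 537. -297.   24.]
phone 0.6 [207. 204. 287. 256.] [ 571. -218.   28.]
clamp_lever 0.77 [293. 176. 338. 210.] [ 522. -391.   25.]
clamp_foot 0.53 [291. 181. 302. 186.] [ 526. -318.   90.]
kapton_roll 0.9 [285. 269. 316. 291.] [ 439. -183.    1.]
charger 0.63 [279. 239. 297. 265.] [ 477. -209.   27.]
flux_bottle 0.74 [318. 179. 328. 212.] [ 459. -297.  100.]
usb_stick 0.56 [342. 216. 354. 227.] [ 432. -359.    9.]
usb_stick 0.49 [250. 254. 272. 277.] [ 498. -154.   29.]
loupe 0.9 [252. 254. 272. 276.] [ 498. -154.   32.]
top [ 496. -261.  959.]
holder 0.58 [257. 172. 320. 257.] [ 526. -282.   22.]
clamp_lever 0.78 [293. 208. 315. 254.] [ 486. -315.   60.]
kapton_roll 0.75 [232. 242. 255. 265.] [ 433. -174.    1.]
charger 0.66 [254. 226. 273. 237.] [ 486. -223.   25.]
usb_stick 0.63 [311. 249. 334. 260.] [ 431. -362.   13.]
loupe 0.73 [315. 248. 335. 256.] [ 435. -370.   10.]
loupe 0.59 [234. 217. 245. 232.] [ 503. -167.   28.]
```

```bash
python3 - <<'E'
from h import *
a=np.load('scene0.npz');b=np.load('top0.npz')
i=cv2.resize(a['p'][150:310,180:380,::-1],(800,640),interpolation=2)[:600]; cv2.imwrite('pics/s1.png',i)
i=cv2.resize(b['p'][155:275,210:350,::-1],(700,600),interpolation=2); cv2.imwrite('pics/t1.png',i)
E
```

```text
(no output)
```

View pics/s1.png

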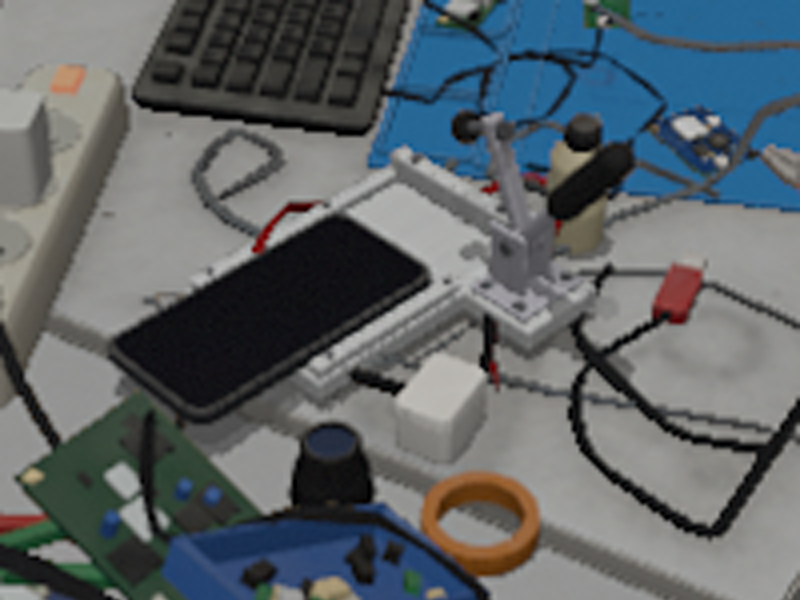

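View pics/t1.png

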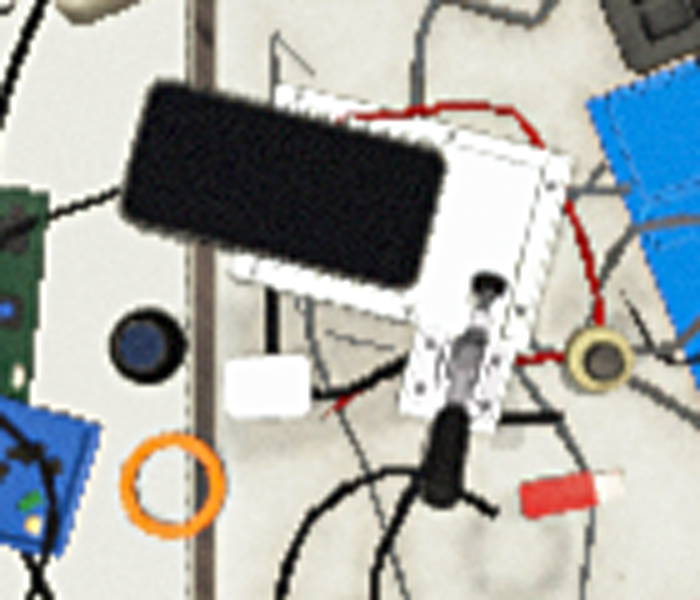

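The scene crop shows the phone at (270,315), pushed out toward the lower left. The lever, with its black grip at (590,180), leans toward the flux bottle, and the foot is up at (465,125). The top crop has the phone at (285,185), the lever tip at about (440,490), and the charger, loupe, roll, bottle and USB stick around the holder. Next I'll fit the geometry.

```bash
python3 - <<'E'
from h import *
b=np.load('top0.npz');W=b['W'];p=b['p'].astype(int)
print('desk z',np.nanmedian(W[215:230,330:345,2]))
reg=np.zeros((420,560),bool);reg[165:217,230:302]=1
m=(reg&(p.max(2)<60)&(W[...,2]>14)&(W[...,2]<40)).astype(np.uint8)
m=cv2.morphologyEx(m,cv2.MORPH_OPEN,np.ones((3,3)))
n,l,s,_=cv2.connectedComponentsWithStats(m);k=1+s[1:,4].argmax();m=l==k
P=W[m];print('phone z',np.nanmedian(P[:,2]),m.sum())
c=bot.calibration('top')
# rays to z=26
v,u=np.nonzero(m);nn=cv2.undistortPoints(np.stack([u,v],-1).reshape(-1,1,2).astype(float),K(c),np.array(c['distortion'])).reshape(-1,2)
R=np.array(c['R']);C=-R.T@np.array(c['t']);D=np.c_[nn,np.ones(len(nn))]@R;Q=C+D*((26-C[2])/D[:,2])[:,None]
r=cv2.minAreaRect(Q[:,:2].astype(np.float32));print(r,'corners',cv2.boxPoints(r).round(1))
# heights in the surroundings
for (n,box) in{'left of phone':(200,160,235,220),'tray':(200,225,240,270)}.items():
    x0,y0,x1,y1=box;print(n,np.nanpercentile(W[y0:y1,x0:x1,2],[50,90,99]).round(1))
# holder bright pixels z 15..26
H=((p.min(2)>170)&(W[...,2]>12)&(W[...,2]<38));H[:165]=0;H[245:]=0;H[:,:255]=0;H[:,326:]=0
n,l,s,_=cv2.connectedComponentsWithStats(H.astype(np.uint8));k=1+s[1:,4].argmax();M=l==k
r=cv2.minAreaRect(W[M][:,:2].astype(np.float32));print('holder',r)
# lever: scene & top dark high points
for nme in('scene','top'):
    a=np.load(nme+'0.npz');w=a['W'];q=a['p'].astype(int);mm=(w[...,2]>60)&(w[...,0]>380)&(w[...,0]<600)&(w[...,1]>-400)&(w[...,1]<-250)&(q.max(2)<90)
    X=w[mm];print(nme,len(X));print(X[np.argsort(X[:,0])][::max(1,len(X)//25)].round())
E
```

```text
desk z 2.667411778294821
phone z 26.262987949704158 1671
((578.7243041992188, -230.2862091064453), (142.73854064941406, 67.08778381347656), 75.19129180908203) corners [[ 528.1 -290.7]
 [ 592.9 -307.9]
 [ 629.4 -169.9]
 [ 564.5 -152.7]]
left of phone [ 1.1 54.3 68.9]
tray [23.  44.3 61.5]
holder ((544.2994995117188, -281.2627258300781), (145.0865936279297, 137.34564208984375), 75.55226135253906)
scene 384
[[ 431. -298.  120.]
 [ 435. -297.  122.]
 [ 437. -293.  121.]
 [ 439. -295.  122.]
 [ 442. -294.  106.]
 [ 444. -293.  119.]
 [ 446. -299.   97.]
 [ 449. -296.  116.]
 [ 451. -294.  101.]
 [ 453. -294.  104.]
 [ 456. -296.  102.]
 [ 459. -295.   95.]
 [ 462. -299.   78.]
 [ 465. -298.   88.]
 [ 469. -300.   83.]
 [ 473. -304.   84.]
 [ 485. -373.   62.]
 [ 488. -369.   68.]
 [ 491. -368.   63.]
 [ 494. -381.   73.]
 [ 500. -311.   62.]
 [ 503. -316.   95.]
 [ 515. -314.   98.]
 [ 523. -322.   86.]
 [ 526. -315.   94.]
 [ 530. -318.   86.]]
top 203
[[ 434. -302.  119.]
 [ 437. -302.  126.]
 [ 441. -292.  120.]
 [ 443. -306.  120.]
 [ 445. -292.  118.]
 [ 447. -307.  118.]
 [ 449. -307.  117.]
 [ 451. -294.  112.]
 [ 453. -309.  110.]
 [ 455. -309.  108.]
 [ 457. -297.  105.]
 [ 459. -305.  105.]
 [ 461. -307.  105.]
 [ 463. -299.  100.]
 [ 465. -308.   98.]
 [ 467. -299.   94.]
 [ 469. -304.   94.]
 [ 471. -306.   93.]
 [ 475. -309.   86.]
 [ 493. -383.   75.]
 [ 497. -369.   75.]
 [ 502. -376.   74.]
 [ 506. -314.  106.]
 [ 526. -328.   93.]
 [ 530. -326.   98.]
 [ 532. -319.   98.]]
```

```bash
python3 - <<'E'
from h import *
for n in('scene','top'):
    W=np.load(n+'0.npz')['W'];L=W[...,0]*.968-W[...,1]*.252;Y=W[...,0]*.252+W[...,1]*.968
    l0,y0=618.2,-3.1
    f=(abs(L-l0)<30)&(Y-y0>3)&(Y-y0<45);g=(abs(L-l0)<100)&(Y-y0>-90)&(Y-y0<75)
    print(n,'finger',f.sum(),np.nanpercentile(W[f][:,2],[50,95,100]),'body',np.nanmax(W[g][:,2]))
    k=(W[...,2]>150)&(W[...,0]>200)&(W[...,0]<750)&(W[...,1]<-80)&(W[...,1]>-650);print(k.sum(),W[k][::300].round())
    k=f&(W[...,2]>6);print(W[k][::10].round())
E
```

```text
scene finger 80 [0.50477111 2.08904111 2.74540303] body 104.5242945975476
1481 [[ 701. -294.  395.]
 [ 701. -287.  366.]
 [ 269. -608.  329.]
 [ 259. -562.  320.]
 [ 715. -275.  279.]]
[]
top finger 440 [-0.06969155  3.32992885 27.2979617 ] body 106.49768005020293
7371 [[ 726. -241.  566.]
 [ 726. -548.  565.]
 [ 685. -321.  633.]
 [ 694. -303.  452.]
 [ 298. -636.  340.]
 [ 267. -618.  274.]
 [ 281. -620.  340.]
 [ 276. -644.  348.]
 [ 268. -606.  345.]
 [ 263. -576.  346.]
 [ 251. -636.  328.]
 [ 253. -638.  346.]
 [ 271. -590.  402.]
 [ 265. -553.  394.]
 [ 240. -521.  344.]
 [ 272. -556.  429.]
 [ 299. -563.  498.]
 [ 230. -520.  345.]
 [ 252. -551.  402.]
 [ 292. -546.  500.]
 [ 220. -515.  346.]
 [ 254. -541.  428.]
 [ 292. -546.  517.]
 [ 205. -540.  336.]
 [ 280. -523.  503.]]
[[ 579. -149.   15.]
 [ 574. -149.   14.]]
```

```bash
python3 -m crank '[0,3,4,0,0.1, 0,3,4,0,0.13, 0,3,4,0,0.13, 0,3,4,0,0.13, 0,3,4,0,0.13, 0,3,4,0,0.13, 0,3,4,0,0.13, 0,3,4,0,0.05,0,3,4,0,0,0,3,4,0,0]' 20
```

```text
time_s: 2.0
ee_pos: [539.2, -176.0, 236.9]
orientation: [2.481, 1.927, 0.0]
ft_force: [-0.2, -1.1, 0.9]
width: 11.3
finger_force: 0.0
```

```bash
python3 - <<'E'
from h import *
for n in('scene','top'):
    W=np.load(n+'0.npz')['W'];L=W[...,0]*.968-W[...,1]*.252-618.2;Y=W[...,0]*.252+W[...,1]*.968+119
    k=(W[...,2]>60)&(abs(L)<200)&(Y>-90)&(Y<220)
    # coarse grid of max height in holder frame
    print(n)
    for y in range(-90,220,30): print(y,[int(np.nanmax(np.r_[-1,W[(L>=x)&(L<x+30)&(Y>=y)&(Y<y+30)][:,2]])) for x in range(-150,180,30)])
im=np.load('scene0.npz')['p'];cv2.imwrite('pics/full.png',np.hstack([im[:,:,::-1]]))
E
```

```text
scene
-90 [125, 126, 67, 105, 98, 37, 34, 5, 13, 21, 25]
-60 [126, 126, 94, 106, 99, 27, 26, 11, 9, 13, 25]
-30 [8, 15, 17, 28, 29, 29, 35, 9, 8, 8, 33]
0 [3, 30, 27, 28, 28, 29, 35, 2, 3, 395, 38]
30 [14, 29, 26, 28, 29, 29, 28, 3, 2, 301, 239]
60 [14, 33, 34, 28, 29, 29, 28, 3, 37, 84, 151]
90 [40, 33, 34, 29, 29, 29, 27, 36, 40, 84, 82]
120 [64, 43, 52, 61, -1, 2, 3, 81, 74, -1, 2]
150 [72, 54, 63, 63, 55, 75, 96, 104, 77, 2, 2]
180 [81, 53, 56, 61, 16, 7, 15, 38, 37, 3, 2]
210 [2, 45, 50, 51, 51, 34, 28, 16, 1, 8, 8]
top
-90 [119, 128, 93, 105, 98, 37, 37, 5, 11, 21, 568]
-60 [123, 127, 96, 105, 99, 30, 27, 16, 8, 11, 567]
-30 [10, 15, 18, 28, 31, 30, 37, 9, 10, 635, 567]
0 [4, 28, 29, 29, 29, 29, 36, 4, 4, 459, 567]
30 [14, 28, 30, 27, 31, 30, 31, 4, 3, 567, 567]
60 [18, 34, 34, 29, 31, 29, 28, 4, 39, 567, 150]
90 [57, 33, 33, 28, 32, 31, 29, 36, 41, 83, 84]
120 [64, 38, 50, 60, 27, 4, 32, 100, 92, 40, 30]
150 [73, 58, 61, 64, 56, 73, 95, 106, 79, 38, 3]
180 [82, 51, 56, 62, 19, 5, 14, 37, 36, 3, 3]
210 [5, 44, 50, 52, 53, 40, 32, 14, 5, 11, 10]
```

View pics/full.png

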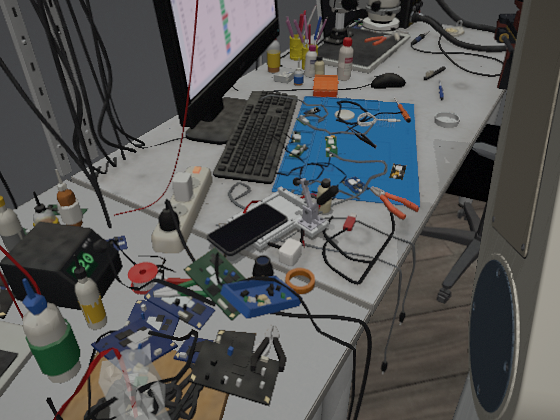

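The full scene view shows a monitor and a hanging red wire beyond the holder, at about (185,120). There is a power strip with plugs about 100 mm tall at about (165,215). I'll approach with the closing line along the phone and stay off to the robot's side.

```bash
python3 -m crank '[0,0.5,0.4,0,-0.145,0,0.5,0.4,0,-0.145,0,0.5,0.4,0,-0.145,0,0.5,0.4,0,-0.145,0,0.5,0.4,0,-0.145,0,0.5,0.4,0,-0.145,0,0.5,0.4,0,-0.145,0,0.6,0.5,0,-0.145,0,0.6,0.5,0,-0.145,0,0.6,0.5,0,-0.145]' && python3 -m crank '[0,0,0,0,-0.12,0,0,0,-3,0,0,0,0,-3,0,0,0,0,-3,0,0,0,0,-3,0,0,0,0,0,0]'; python3 - <<'E'
from h import *
print(bot.sense()['q'].round(2))
E
```

```text
time_s: 3.0
ee_pos: [591.3, -134.7, 236.7]
orientation: [-3.134, 0.212, -0.0]
ft_force: [0.7, -0.3, 0.2]
width: 0.7
finger_force: 0.0
time_s: 3.6
ee_pos: [588.3, -134.2, 113.0]
orientation: [-3.116, 0.39, 0.011]
ft_force: [-0.1, 0.1, 0.3]
width: 0.2
finger_force: 0.0
[-0.24  0.56  1.75  0.    0.84  1.58]
```

```bash
python3 -m crank '[0,0.1,0.3,-2,0,0,0.1,0.2,-2,0,0,0,0,-2,0,0,0,0,-1.5,0,0,0,0,-1.2,0,0,0,0,0,0]'; python3 - <<'E'
from h import *
p,d=bot.read_camera('scene'); cv2.imwrite('pics/s2.png',cv2.resize(p[150:310,180:380,::-1],(750,600),interpolation=2))
E
```

```text
time_s: 4.2
ee_pos: [592.6, -129.8, 28.8]
orientation: [-3.117, 0.39, 0.003]
ft_force: [0.7, 0.3, -0.2]
width: 0.5
finger_force: 0.0
```

View pics/s2.png

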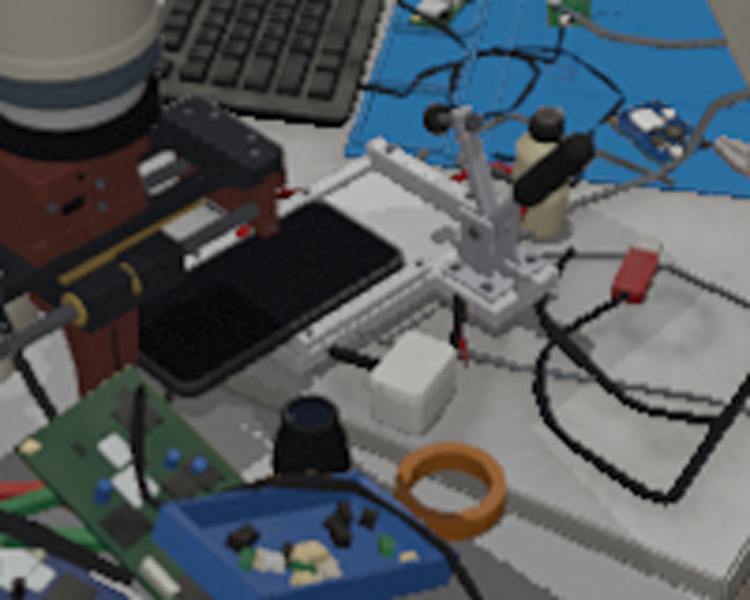

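The picture shows the closed fingers standing just beyond the phone's free end, near (105,330). The lever is open and nothing has been touched, so I'll push.

```bash
python3 -m crank '[0,-0.12,-0.48,-0.2,0,0,-0.12,-0.48,0,0,0,-0.12,-0.48,0,0,0,-0.12,-0.48,0,0,0,-0.12,-0.48,0,0,0,-0.12,-0.48,0,0,0,-0.12,-0.48,0,0,0,-0.12,-0.48,0,0,0,-0.12,-0.48,0,0,0,0,0,0,0]'; python3 -m crank '[0,-0.05,-0.2,0,0,0,-0.05,-0.2,0,0]'
```

```text
time_s: 5.25
ee_pos: [582.1, -173.8, 27.6]
orientation: [3.117, -0.391, -0.0]
ft_force: [0.3, 0.7, 0.1]
width: 0.4
finger_force: 0.0
time_s: 5.45
ee_pos: [581.2, -177.1, 27.6]
orientation: [-3.117, 0.39, 0.0]
ft_force: [0.0, 0.8, -0.0]
width: 0.6
finger_force: 0.5
```

```bash
python3 -m crank '[0,-0.05,-0.2,0,0,0,-0.05,-0.2,0,0,0,0,0,0,0]'; python3 -m crank '[0,-0.05,-0.2,0,0,0,0,0,0,0]';  python3 -m crank '[0,-0.05,-0.2,0,0,0,0,0,0,0]'
```

```text
time_s: 5.75
ee_pos: [580.1, -181.3, 27.6]
orientation: [3.117, -0.391, -0.0]
ft_force: [0.2, -0.2, 0.9]
width: 0.9
finger_force: 0.0
time_s: 5.95
ee_pos: [579.7, -183.3, 27.6]
orientation: [3.117, -0.391, -0.0]
ft_force: [0.3, -0.4, -1.1]
width: 0.8
finger_force: 0.0
time_s: 6.15
ee_pos: [579.2, -185.3, 27.7]
orientation: [3.117, -0.391, -0.0]
ft_force: [0.7, -0.8, -0.1]
width: 0.5
finger_force: 0.0
```

```bash
python3 - <<'E'
from h import *
p,d=bot.read_camera('scene'); cv2.imwrite('pics/s3.png',cv2.resize(p[160:290,200:360,::-1],(738,600),interpolation=2))
E
```

```text
(no output)
```

View pics/s3.png

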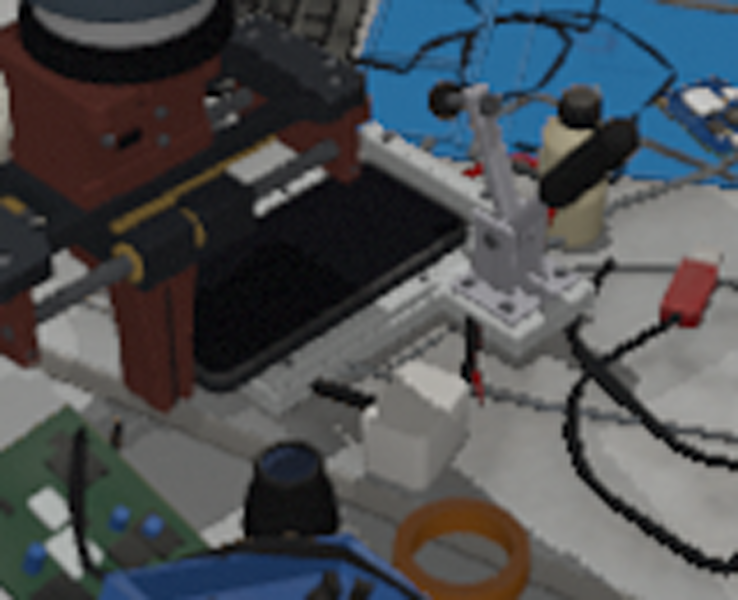

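The phone has moved with the finger and its far end is now a few millimetres from the stop, near (400,150)–(470,220). I'll keep pushing in small steps until I feel the stop.

```bash
python3 -m crank '[0,-0.03,-0.1,0,0,0,-0.03,-0.1,0,0,0,0,0,0,0]'|grep -E 'ee|ft|fing'; python3 -m crank '[0,-0.03,-0.1,0,0,0,0,0,0,0]'|grep -E 'ee|ft|fing';  python3 -m crank '[0,-0.03,-0.1,0,0,0,0,0,0,0]'|grep -E 'ee|ft|fing'
```

```text
ee_pos: [578.7, -187.1, 27.7]
ft_force: [0.2, 0.5, -0.5]
finger_force: 0.1
ee_pos: [578.8, -187.6, 27.7]
ft_force: [1.4, 3.4, -0.3]
finger_force: 2.2
ee_pos: [578.9, -187.8, 27.8]
ft_force: [4.1, 9.5, -0.1]
finger_force: 4.9
```

The finger feels the stop: the force rose to 10 N with no further travel. I'll back off, check, and measure the lever.

```bash
python3 -m crank '[0,0.1,0.4,0,0,0,0.3,1.0,0,0,0,0,0,3,0,0,0,0,4,0,0,0,0,4,0,0,-2,0,4,0,0,-4,0,4,0,0,-4,0,2,0,0,-4,-1,0,0,0,-1,0,0,0]'; python3 - <<'E'
from h import *
for n in('top','scene'):
    p,d=bot.read_camera(n);W=cloud(n,d)
    if n=='top':
        cv2.imwrite('pics/t2.png',cv2.resize(p[155:275,210:350,::-1],(700,600),interpolation=2))
    L=W[...,0]*.968-W[...,1]*.252-618.2;Y=W[...,0]*.252+W[...,1]*.968+119.3;Z=W[...,2]
    m=(p.max(2)<90)&(Z>80)&(Z<135)&(L<-75)&(L>-140)&(abs(Y+60)<25)
    l,y,z=L[m],Y[m],Z[m];print(n,m.sum(),'minL',np.percentile(l,[1,5]),'y',np.percentile(y,[5,50,95]),'zmax',np.percentile(z,[95,99]))
    for lean in np.arange(.5,.85,.05):
        o=(l+62)*np.cos(lean)+(z-45)*np.sin(lean);r=-(l+62)*np.sin(lean)+(z-45)*np.cos(lean)
        print(round(lean,2),np.percentile(o,[2,50,98]).round(1),np.percentile(r,98).round(1),np.polyfit(r,o,1)[0].round(2))
E
```

```text
time_s: 7.9
ee_pos: [433.4, -184.8, 233.6]
orientation: [3.117, -0.392, -0.001]
ft_force: [-0.4, -0.1, -0.6]
width: 0.8
finger_force: 0.0
top 150 minL [-121.96797072 -119.39513242] y [-66.46674882 -59.00701481 -52.00486306] zmax [125.01905383 126.14675447]
0.5 [-15.5  -3.4   3. ] 97.3 -0.22
0.55 [-10.7   0.3   5.4] 97.6 -0.17
0.6 [-5.9  4.1  7.9] 97.8 -0.12
0.65 [-1.   7.9 10.6] 97.8 -0.07
0.7 [ 3.8 11.5 14.5] 97.5 -0.02
0.75 [ 8.  14.6 18.7] 97.1 0.02
0.8 [11.7 18.  23.1] 96.3 0.07
scene 209 minL [-125.66002809 -124.13248845] y [-59.44893572 -53.73841648 -51.48497141] zmax [123.96307991 125.19909554]
0.5 [-20.6 -12.3  -1. ] 98.3 -0.15
0.55 [-16.1  -8.4   1.7] 98.9 -0.1
0.6 [-12.1  -4.5   4.1] 99.3 -0.05
0.65 [-8.3 -0.7  7.1] 99.5 -0.0
0.7 [-5.   3.1 10.8] 99.5 0.04
0.75 [-1.9  7.  15.4] 99.2 0.09
0.8 [ 1.1 10.8 20. ] 98.7 0.14
```

View pics/t2.png

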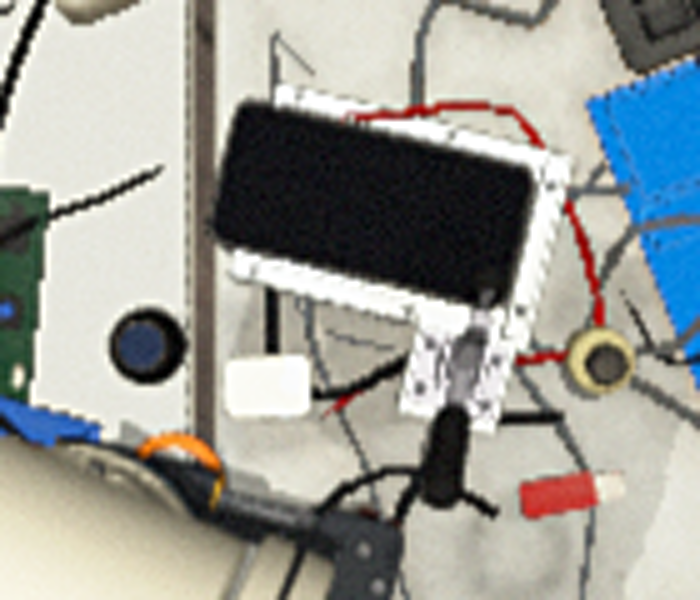

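The top crop shows the phone flush against the end stop at (530,230). The bystanders have not moved and the lever is still open, with its tip at about (440,490). Next is the robot's side of the lever tip.

```bash
python3 -m crank '[0,-0.7,-3.6,0,0,0,-0.7,-3.6,0,0,0,-0.7,-3.6,0,0,0,0,0,-4,0,0,0,0,-4,0,0,0,0,-2,0,0,0,0,-1.5,0,0,0,0,0,0]'; python3 - <<'E'
from h import *
p,d=bot.read_camera('scene'); cv2.imwrite('pics/s4.png',cv2.resize(p[160:290,200:360,::-1],(738,600),interpolation=2))
s=bot.sense()['ee_pos'];print(s,'L',s[0]*.968-s[1]*.252-618.2,'Y',s[0]*.252+s[1]*.968+119.3)
E
```

```text
time_s: 8.8
ee_pos: [415.9, -292.3, 115.4]
orientation: [-3.115, 0.389, 0.006]
ft_force: [-0.8, -0.0, 0.1]
width: 0.3
finger_force: 0.0
[ 416.41511182 -292.74381186  116.73312469] L -141.33873117227478 Y -59.13940170372307
```

View pics/s4.png

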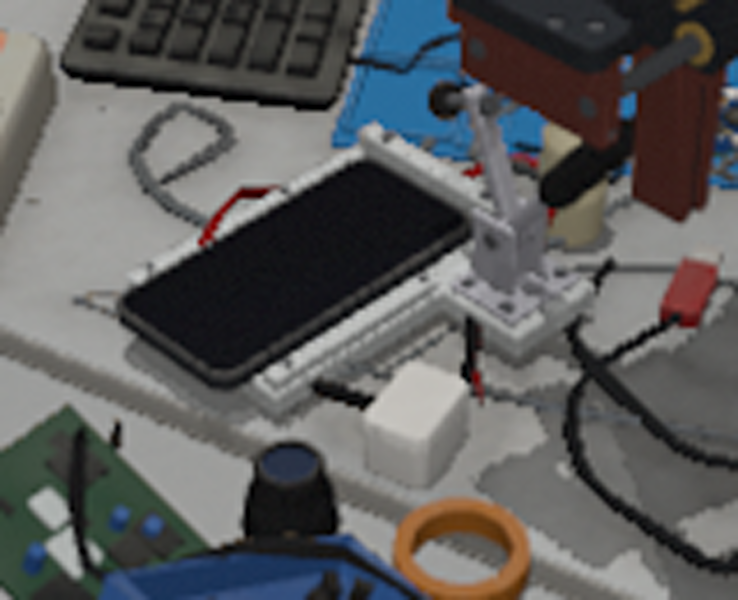

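The fingers are at (680,130), on the robot's side of the grip end at (620,145). The phone is home. I'll push along the arc.

```bash
python3 -m crank '[0,0.24,-0.06,0,0,0,0.24,-0.06,0,0,0,0.39,-0.1,0.26,0,0,0.39,-0.1,0.26,0,0,0.39,-0.1,0.26,0,0,0,0,0,0]'
```

```text
time_s: 9.45
ee_pos: [430.4, -296.4, 126.7]
orientation: [-3.116, 0.39, 0.007]
ft_force: [-9.8, 2.0, 6.4]
width: 0.3
finger_force: 5.3
```

```bash
python3 -m crank '[0,0.53,-0.14,0.25,0,0,0.53,-0.14,0.23,0,0,0.53,-0.14,0.2,0,0,0.57,-0.15,0.15,0,0,0.57,-0.15,0.12,0,0,0.57,-0.15,0.09,0,0,0.58,-0.15,0.03,0,0,0.58,-0.15,0,0,0,0.58,-0.15,0,0,0,0,0,0,0]'
```

```text
time_s: 10.45
ee_pos: [483.0, -310.4, 137.5]
orientation: [-3.117, 0.39, -0.0]
ft_force: [-2.4, 1.7, 2.8]
width: 0.6
finger_force: 1.6
```

```bash
python3 -m crank '[0,0.57,-0.15,-0.06,0,0,0.57,-0.15,-0.1,0,0,0.57,-0.15,-0.15,0,0,0.57,-0.15,-0.2,0,0,0.4,-0.1,-0.2,0,0,0,0,0,0]'; python3 - <<'E'
from h import *
p,d=bot.read_camera('scene'); cv2.imwrite('pics/s5.png',cv2.resize(p[160:290,200:360,::-1],(738,600),interpolation=2))
E
```

```text
time_s: 11.05
ee_pos: [510.0, -317.6, 128.9]
orientation: [-3.117, 0.39, 0.0]
ft_force: [0.3, 0.5, -0.5]
width: 0.3
finger_force: 0.0
```

View pics/s5.png

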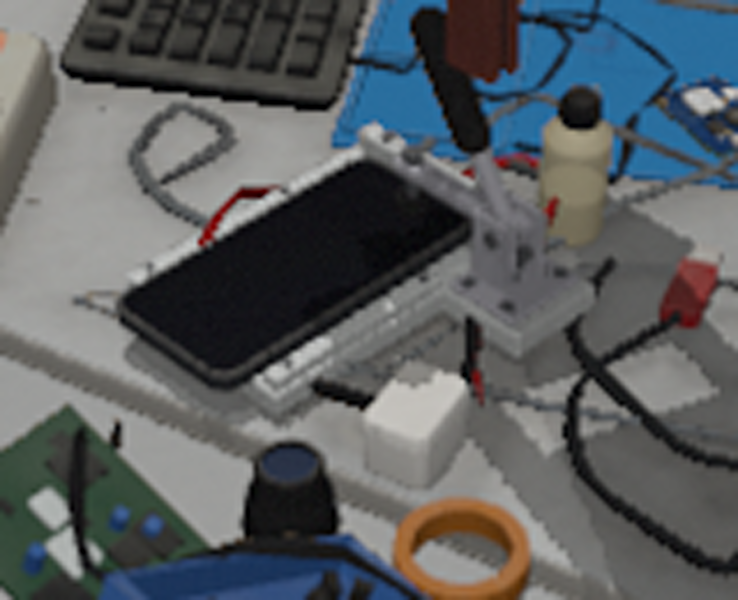

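The lever has snapped over: its grip now leans away at (450,75), the foot is down on the phone near (410,190), and the finger carries no load. I'll retreat and verify the angle.

```bash
python3 -m crank '[0,-1.5,0.4,0,0,0,-2,0.5,1,0,0,-3,0,3,0,0,-3,0,3,0,0,0,0,0,0,0,0,0,0,0,0,0,0,0,0]'; python3 - <<'E'
from h import *
for n in('scene',):
    p,d=bot.read_camera(n);W=cloud(n,d)
    L=W[...,0]*.968-W[...,1]*.252-618.2;Y=W[...,0]*.252+W[...,1]*.968+119.3;Z=W[...,2]
    m=(p.max(2)<90)&(Z>85)&(Z<140)&(L>-70)&(L<10)&(abs(Y+60)<25)
    l,z=L[m],Z[m];print(m.sum(),'maxL',np.percentile(l,98),'zmax',np.percentile(z,98),'lean slope',np.arctan(np.polyfit(z,l,1)[0]), 'tip mean (expect -15,122)',np.median(l[z>110]),np.median(z[z>110]))
    k=(Z>22)&(Z<34)&(p.max(2)<60)&(abs(L)<40);print('phone Y range',np.percentile(Y[k],[1,99]))
E
```

```text
time_s: 11.8
ee_pos: [414.8, -308.4, 198.8]
orientation: [-3.117, 0.39, 0.0]
ft_force: [0.5, 0.7, 0.0]
width: 0.5
finger_force: 0.0
245 maxL -15.034924648685145 zmax 129.73602941202626 lean slope 0.5368189105346717 tip mean (expect -15,122) -23.338092582687295 119.44948538827886
phone Y range [-69.55177044 477.13301682]
```

The lever leans about 0.54 to +x, which matches the locked position at 0.55. I'm handing the job in.

```bash
python3 -c "
from station import bot
print(bot.close_job())"
```

```text
the job is handed in; nothing more can be done
None
```

I pushed the phone home against the end stop, then pushed the lever over until it locked (camera lean about 0.54 rad, 0.55 when locked) with its foot down on the phone, and handed the job in at about 12 s; no verdict came back, and the foot's force was not measured.

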